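# Clip the centrifuge's rotor key onto the snap hook

### The arm

A 7-joint arm with a two-finger parallel gripper is mounted at the origin on the work surface. World frame = base frame: x ahead of the robot, y to its left, z up, the work surface at z = 0. Lengths are in mm, angles in rad, forces in N, time in s.
With the tool pointing down it reaches from about 400 to 900 mm from the base axis. Payload 5.6 kg.
Tool frame: the origin (TCP) lies midway between the tips of the shut fingers; the grasp point (between the pads) lies 19 mm behind it; x points along the fingers, y is the direction in which the jaws open and shut, and the axes are right-handed (so a half turn about x gives the same grasp; the last joint's range is limited). The gripper opens to 92 mm and grips with 3 to 60 N. Pads are 20 mm wide; open, the fingers measure 128 mm over their backs; the gripper's body (75 mm by 189 mm) begins 69 mm behind the grasp point.
Start: joints at [-1.377, 0.468, -0.012, 1.603, 0.006, 1.071, -0.056], TCP at [152.527, 631.858, 214.592] pointing down, gripper open.
Joint ranges: [-2.53, 2.53], [-0.31, 2.02], [-1.57, 1.55], [0.28, 2.44], [-1.29, 4.43], [0.15, 1.84], [-2.92, 2.92]. Speed limits (rad/s): [2.57, 2.57, 3.14, 3.14, 3.14, 3.14, 3.14].

### API

Orientations are given as a rotation vector (axis times angle).
In Python, from cell import robot, grip, kin, viewer gives the robot as it stands. Calls block until the motion is done:
- robot.movep(position, orientation): joint-space move of the TCP to a pose.
- robot.servo_line(position, feed=150, rotation=None): straight line of the TCP; rotation=None keeps the orientation; feed is the mean speed in mm/s.
- robot.goto_joints(angles): joint-space move.
- grip(opening, newtons=None): opening from 0.0 (shut) to 1.0 (fully open); newtons is the grip in N (None keeps the last); returns when the fingers have stopped.
- robot.hold(seconds).
- kin.ik(position, orientation): joint angles nearest the present ones, or None.
- robot.observe(): the state.
- viewer.read_camera(name): name is "scene" or "top" or "wrist"; returns the picture (400x640x3 uint8, red, green, blue); there is no depth.
- viewer.camera_info(name): a dict with "camera_matrix" (3x3 intrinsics, pixels), "R" (3x3) and "t" (3): a world point X has camera coordinates R X + t. Camera axes: x right, y down, z forward; pixel columns grow to the right and rows downward; lengths in mm; the calibration is good to about 2 mm. The wrist camera is an equidistant fisheye: a pixel r from the principal point sees the ray r / f radians off the axis. A picture is of the moment at which its call begins: read the wrist's pose just before it. camera_info takes no time and is no camera call; for the wrist camera it gives the pose at the moment of the call.
A pose or a line that the arm cannot do raises robot.IKError and nothing moves.
- robot.job_done(): hands the job in, once; it reports no verdict.
Trained networks look in the newest picture that a camera, given by its name, has taken for a name from the list of things; names that differ only in an ending like _2 or _b are one class to them, and where a whole thing is asked for, a point or a joint stands for the part that bears it (a point fixed in the world has none). Each returns a list of dicts, best first, with "confidence" (0 to 1); they miss things now and then, are a little off and sometimes report something else, mostly with a low value. They report only what shows in the picture. A call takes as long as a camera call. They do not tell look-alikes from the thing itself.
- viewer.silhouettes(name, camera): "mask" (400x640 bool, what is visible of it).
- viewer.pinpoint(name, camera): "at" ([x, y, z] in mm, in the coordinates of the camera as it stood for that picture, good to about 4 mm: a listed point, or the origin of a listed thing).
The state is a dict: "t": time; "joints": joint angles; "joint_velocities": joint speeds; "joint_torque": joint torques, N m; "tcp_pos": TCP position; "tcp_rot": TCP orientation; "contact_force": force on the tool from outside, world axes, zero at the start; "wrist_torque": the same for the moment, N m; "grip_width": opening from 0.0 (shut) to 1.0 (fully open).
Only numpy, scipy, OpenCV 4.12 (cv2) and the standard library are available. Lean on these libraries where they do the work, as an engineer would, in place of code of your own. Each camera call takes 0.05 s, during which the arm holds its last target.

### The job

Put the rotor key away: pick up the key with the large round eye (not the one with the tiny eyelet) and, holding it, press its eye gently down over the hook's nose against the sprung gate of the snap hook on the key stand until it passes inside and the gate springs shut behind it. Then let go so that the key hangs freely from the hook; press no harder than the gate needs, so that the hook's light sprung mount is not forced down, and leave everything else where it is.

Things in the scene. Friction and masses are not known exactly. Their poses are not given: they have to be found in the camera images.
- key_grip (a point): The rotor key to hang: bare steel, about 120 g, lying flat. The point is the place to grip, on the shaft close behind the eye. x runs along the shaft to the eye, y across, z up. Shaft 12 mm wide (y), 16 mm high (8 mm above and below the point), from x -48 to +15 mm; behind it a round socket end, 16 mm thick, to x -66. The eye's centre is at x +28 mm.
- key_bar (a point): Middle of the far bar of this key's eye, at the key's very end, 42 mm along x from key_grip, same axes. The eye is a flat ring in the x-y plane, level with key_grip: hole 22 mm in diameter, 6 mm round bar; its centre is 14 mm behind this point. When the key hangs, this bar is its highest part and rests in the hook's throat.
- stand: Fixed steel key stand: base 120 x 110 x 14 mm, upright 12 mm rod to 270 mm high; origin under the rod, z up, -x the side of the hook's nose. The snap hook is clamped to the rod at an UNMEASURED height, so it must be felt or seen. Over 25 N on stand or hook is too hard.
- hook_mid (a point): Fixed to the stand (same axes, x +39 mm is the rod): middle of the hook's throat in x and y. The hook is a flat J in the x-z plane, of 8 mm round bar: upright nose (axis x -17 mm), upright shank (axis x +17), V-shaped bottom, lowest at x 0, its upper face 33 mm below the nose's rounded top. Clamp and shank rise 34 mm over the nose.
- hook_nose (a point): Fixed to the stand, on the nose's axis (17 mm to -x of hook_mid). x and y are true; in height the nose's top lies anywhere from 24 mm below to 32 mm above this point, the whole hook with it. The eye goes level round the nose, centred on it, shaft pointing away from the rod, far bar on the gate.
- gate (a joint): The hook's gate, a 5 mm bar hinged on the shank, sloping down to the nose. 0 rad is shut (sprung), growing as its end is pushed down, to 1.1. A push of some 2 to 4 N swings it; the eye's bar slips past its end 20 to 26 mm below first touch, it springs shut above the bar, and the bar meets the rigid V bottom 29 to 35 mm below first touch.
- mount (a joint): The hook's light sprung mount in its clamp: 0 m at rest, growing as the whole hook is pressed down, to a stop at 0.012. It stays at rest under a push of up to some 5.5 N and yields 1 mm for every 0.15 N more. Opening the gate does not need it to yield; pressed in by more than 6 mm it is overloaded.
- small_key: The other key, to be left alone: same shaft and socket, but a tiny 6 mm eyelet at its end that cannot take the hook. Origin under its shaft, x towards the eyelet (total length about 100 mm, 16 mm high).
- screw_cap: White plastic screw cap, 32 mm in diameter, 16 mm high, lying among the keys; origin under its centre. Leave alone.
- dish: Clear round culture dish, 62 mm in diameter, 16 mm high; origin under its centre. Leave alone.
- flask: Clear flat culture flask, 85 x 62 x 32 mm with a capped neck 32 mm long at +x; origin under its middle. Leave alone.
- bottle: Glass bottle, 64 mm in diameter, 150 mm high; origin under its centre. Leave alone.
- timer: White bench timer, 60 x 60 x 18 mm; origin under its centre. Leave alone.
- beaker: Glass beaker, 70 mm in diameter, 90 mm high; origin under its centre. Leave alone.
Not all that is in view belongs to the job. Leave any black look-alike of the part that bears key_grip alone.

How it is judged:
By the outcome, as a careful person would: the job done as asked, in the order asked, and still so for the second after the job is handed in, with the robot touching nothing.
It also fails if it takes over 54 s, if anything falls off the work surface, if the arm or the gripper's body presses on something with over 40 N, if the wrist force passes 120 N, or if a joint passes its speed limit or range.

## Working session

There is one attempt and no reset: what is moved stays moved. The work goes in short steps, each a Python script; the robot and the scene stay as the last script left them, time stands still between calls to the robot, and variables do not carry over. Pictures are saved under pics/ and viewed, and the job is handed in when it is done.

```bash
ls; mkdir -p pics; python3 - <<'E'
from cell import robot, grip, kin, viewer
import cv2,numpy as np
for n in ("scene","top","wrist"):
    im=viewer.read_camera(n); cv2.imwrite(f"pics/{n}0.png",im[:,:,::-1])
    ci=viewer.camera_info(n); print(n,np.round(ci["camera_matrix"],1).tolist(),np.round(ci["R"],3).tolist(),np.round(ci["t"],1).tolist())
o=robot.observe();print(o)
E
```

```text
pics
scene [[366.7, 0.0, 319.1], [0.0, 366.7, 194.4], [0.0, 0.0, 1.0]] [[-0.621, 0.784, 0.017], [0.519, 0.426, -0.741], [-0.588, -0.451, -0.671]] [331.8, -149.6, 1457.3]
top [[428.9, 0.0, 319.4], [0.0, 428.9, 193.9], [0.0, 0.0, 1.0]] [[0.025, -1.0, -0.016], [-0.987, -0.022, -0.162], [0.161, 0.019, -0.987]] [-18.9, 543.5, 1050.7]
wrist [[309.7, 0.0, 325.3], [0.0, 309.7, 200.7], [0.0, 0.0, 1.0]] [[0.234, 0.972, -0.001], [0.929, -0.223, 0.295], [0.287, -0.07, -0.955]] [-649.7, -34.2, 392.1]
{'t': 0.15, 'joints': array([-1.37695153,  0.46821134, -0.01161407,  1.60336029,  0.00596861,
        1.07141275, -0.05627063]), 'joint_velocities': array([-0.00153318, -0.00393658,  0.00119769, -0.00226503, -0.00024174,
        0.00119522,  0.00032063]), 'joint_torque': array([ 6.53742336e-04, -5.20951009e+01, -1.23876793e-02, -2.43981367e+01,
       -5.66601986e-02,  1.51006901e-02,  7.85743873e-05]), 'tcp_pos': array([152.45848263, 631.42468662, 213.85695181]), 'tcp_rot': array([ 0.18490782,  1.56287354, -0.18703893]), 'contact_force': array([-0.23327591,  0.63342577,  0.58419361]), 'wrist_torque': array([-0.02932303, -0.0175202 , -0.04366913]), 'grip_width': 1.0014183785566082}
```

View pics/scene0.png

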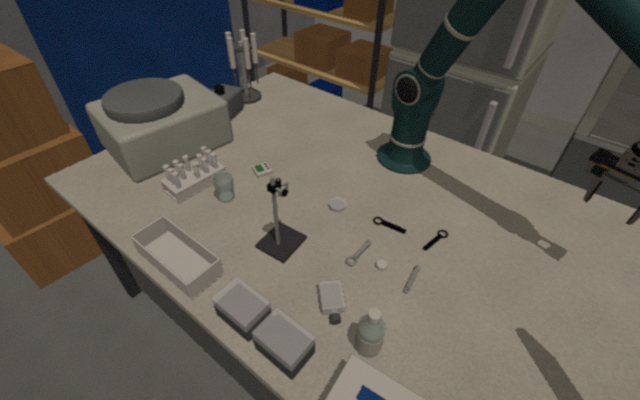

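View pics/top0.png

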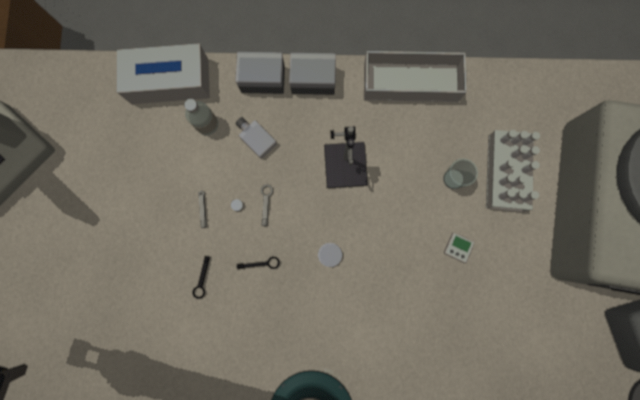

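View pics/wrist0.png

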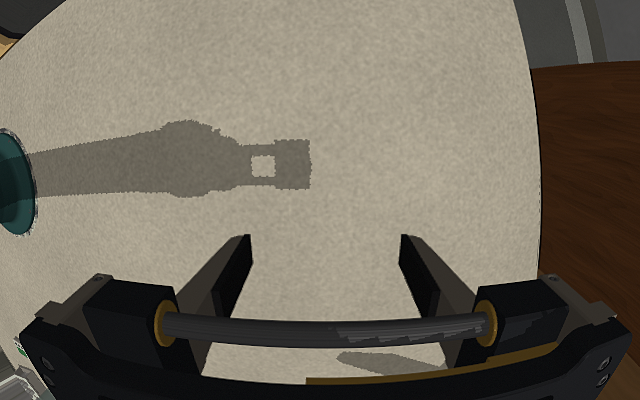

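The scene shows two steel keys and two black look-alikes. In the top view the candidates are:
- Steel with a large eye: shaft (265,210), eye (267,190).
- Steel with a tiny eyelet: (202,210).
- Black: (203,277) and (259,265).

The first one fits, since it is bare steel with a large round eye. I'll confirm that with a crop and measure it.

```bash
cat > h.py <<'E'
from cell import robot, grip, kin, viewer
import cv2,numpy as np
from scipy.spatial.transform import Rotation as Rn
def ray(ci,px):
    K=ci["camera_matrix"];R=np.array(ci["R"]);t=np.array(ci["t"])
    d=np.linalg.inv(K)@[px[0],px[1],1.0]
    return -R.T@t, R.T@d/np.linalg.norm(d)
def rayw(ci,px):
    K=ci["camera_matrix"];R=np.array(ci["R"]);t=np.array(ci["t"])
    v=np.array([px[0]-K[0][2],px[1]-K[1][2]]);r=np.hypot(*v);th=r/K[0][0]
    d=np.array([*(v/max(r,1e-9)*np.sin(th)),np.cos(th)])
    return -R.T@t, R.T@d
def tri(rs):
    A=0;b=0
    for c,d in rs:
        P=np.eye(3)-np.outer(d,d);A=A+P;b=b+P@c
    x=np.linalg.solve(A,b)
    return x,[np.linalg.norm((np.eye(3)-np.outer(d,d))@(x-c)) for c,d in rs]
def atz(r,z):
    c,d=r; return c+d*(z-c[2])/d[2]
def world(ci,p): return np.array(ci["R"]).T@(np.array(p)-ci["t"])
E
python3 - <<'E'
from h import *
ims={n:viewer.read_camera(n) for n in("top","scene")}
for n in ("top","scene"):
    ci=viewer.camera_info(n)
    for k in ("key_grip","key_bar","hook_mid","hook_nose","stand","small_key","screw_cap","dish","flask"):
        print(n,k,[(round(d["confidence"],2),np.round(world(ci,d["at"]),1).tolist()) for d in viewer.pinpoint(k,n)][:4])
t=cv2.resize(ims["top"][170:305,180:300],None,fx=4,fy=4,interpolation=cv2.INTER_CUBIC)
cv2.imwrite("pics/c1.png",t[:,:,::-1])
t=cv2.resize(ims["scene"][160:310,230:460],None,fx=3.4,fy=3.4,interpolation=cv2.INTER_CUBIC)
cv2.imwrite("pics/c2.png",t[:,:,::-1])
print(robot.observe()["t"])
E
```

```text
top key_grip [(0.73, [365.0, 137.7, 7.3]), (0.52, [529.6, 138.0, 4.5]), (0.51, [320.4, 293.3, 8.9])]
top key_bar [(0.76, [575.7, 136.3, 8.5]), (0.62, [371.4, 98.7, 6.2]), (0.57, [273.5, 299.5, 10.0])]
top hook_mid [(0.79, [603.1, -74.3, 191.1])]
top hook_nose [(0.62, [591.0, -77.8, 188.0])]
top stand [(0.57, [644.0, -68.9, 2.0]), (0.2, [573.1, 134.2, 9.0])]
top small_key [(0.75, [503.2, 299.9, -0.2])]
top screw_cap [(0.64, [518.8, 211.2, 2.9])]
top dish [(0.86, [396.9, -36.4, 2.3])]
top flask [(0.9, [690.9, 166.6, 1.1])]
scene key_grip [(0.75, [526.4, 136.8, 5.1]), (0.65, [595.3, -357.9, 0.4]), (0.56, [367.3, 142.6, 12.6]), (0.54, [314.9, 294.2, 6.9])]
scene key_bar [(0.72, [572.2, 139.5, 6.8]), (0.63, [369.8, 96.6, 9.6]), (0.5, [269.3, 302.5, 7.2]), (0.3, [592.4, -76.8, 186.9])]
scene hook_mid [(0.83, [605.8, -75.2, 191.3])]
scene hook_nose [(0.7, [589.1, -79.9, 189.8])]
scene stand [(0.88, [644.3, -70.8, -6.6]), (0.24, [526.5, 133.1, 3.0])]
scene small_key [(0.45, [500.8, 303.8, -5.5])]
scene screw_cap [(0.42, [516.1, 216.2, -1.8])]
scene dish [(0.61, [386.7, -36.0, -3.6]), (0.42, [501.0, 301.9, -5.0])]
scene flask [(0.72, [695.4, 164.4, -1.0])]
1.15
```

View pics/c1.png

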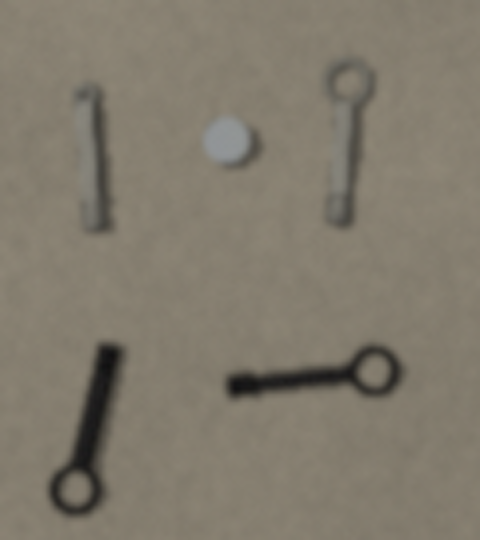

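View pics/c2.png

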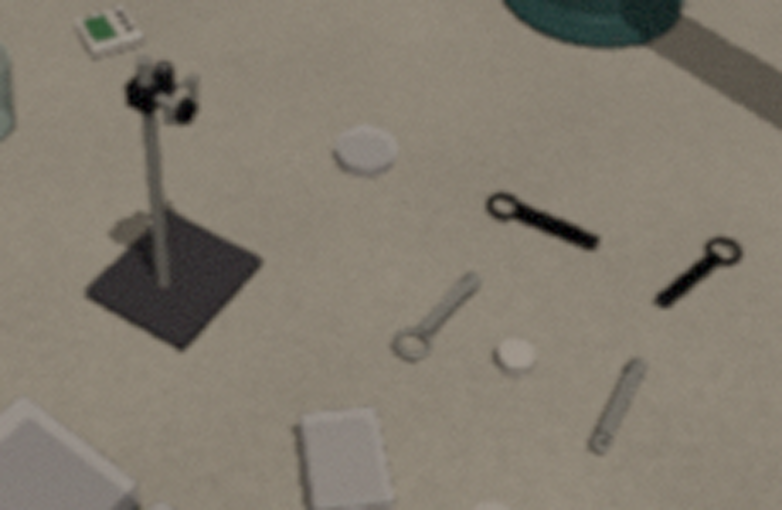

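Crop 1 confirms it. The steel key with the large ring has its eye at (350,83), which is top pixel (267,191). The other steel key (90,160) has no visible ring, and the two black keys have large rings. Next I'll take wrist views over the key.

```bash
python3 - <<'E'
from h import *
o=robot.observe();ci=viewer.camera_info("wrist")
R=Rn.from_rotvec(o["tcp_rot"]).as_matrix();print(np.round(R,3))
c=-np.array(ci["R"]).T@ci["t"];print("cam in tool",np.round(R.T@(c-o["tcp_pos"]),1), "axis in tool",np.round(R.T@np.array(ci["R"])[2],3))
# candidate orientations: x down, y=+-world y
for yaw in (0,np.pi):
    for p in ([530,137,200],[500,137,200],[540,-80,330],[480,-80,320],[560,-83,170]):
        M=np.column_stack([[0,0,-1],[-np.sin(yaw),np.cos(yaw),0],[np.cos(yaw),np.sin(yaw),0]])
        rv=Rn.from_matrix(M).as_rotvec(); print(yaw,p,np.linalg.det(M),kin.ik(p,rv))
E
```

```text
[[ 0.     0.235  0.972]
 [ 0.     0.972 -0.235]
 [-1.     0.     0.   ]]
cam in tool [-170.2    0.3  -83.6] axis in tool [0.955 0.    0.295]
0 [530, 137, 200] 1.0 [-0.58773395  0.31408396  0.33298346  1.88919785 -0.12374735  0.95815027
  1.37225852]
0 [500, 137, 200] 1.0 [-0.61524393  0.26365085  0.33389869  1.95573723 -0.10604984  0.93883908
  1.34151194]
0 [540, -80, 330] 1.0 [-0.62699682  0.22482107  0.85350364  1.75933079 -0.17869877  1.23803959
  1.84358959]
0 [480, -80, 320] 1.0 [-0.71532459  0.07762067  0.87672961  1.9021692  -0.06423543  1.19042523
  1.75459496]
0 [560, -83, 170] 1.0 [-0.43042629  0.42857131  0.66384384  1.88730482 -0.32397538  0.93457643
  1.95573133]
3.141592653589793 [530, 137, 200] 1.0 [-0.94115205  0.37549707  0.7871868   1.90989439 -0.31723561  0.98414383
 -1.58105511]
3.141592653589793 [500, 137, 200] 1.0 [-0.96964357  0.31141686  0.77138985  1.97575543 -0.26459747  0.95581936
 -1.63859378]
3.141592653589793 [540, -80, 330] 1.0 [-0.78032362  0.27237485  1.06591764  1.76587852 -0.25064484  1.25101628
 -1.22094988]
3.141592653589793 [480, -80, 320] 1.0 [-0.93091148  0.09630641  1.12427157  1.90931399 -0.0934797   1.19209094
 -1.34459966]
3.141592653589793 [560, -83, 170] 1.0 [-0.72051851  0.59961296  1.11450694  1.90232136 -0.62668036  1.04278321
 -0.90713756]
```

```bash
cat >> h.py <<'E'
def rv(yaw):
    M=np.column_stack([[0,0,-1],[-np.sin(yaw),np.cos(yaw),0],[np.cos(yaw),np.sin(yaw),0]])
    return Rn.from_matrix(M).as_rotvec()
import pickle
def shot(name):
    ci=viewer.camera_info("wrist"); im=viewer.read_camera("wrist")
    cv2.imwrite(f"pics/{name}.png",im[:,:,::-1]); pickle.dump(ci,open(f"{name}.pkl","wb")); return ci,im
E
python3 - <<'E'
from h import *
robot.movep([500,137,150],rv(0)); print(robot.observe()["t"],robot.observe()["tcp_pos"])
ci,im=shot("k1")
for k in("key_grip","key_bar"): print(k,[(round(d["confidence"],2),np.round(world(ci,d["at"]),1).tolist()) for d in viewer.pinpoint(k,"wrist")][:4])
robot.movep([470,170,110],rv(0)); print(robot.observe()["t"],robot.observe()["tcp_pos"])
ci,im=shot("k2")
for k in("key_grip","key_bar"): print(k,[(round(d["confidence"],2),np.round(world(ci,d["at"]),1).tolist()) for d in viewer.pinpoint(k,"wrist")][:4])
print(robot.observe()["t"])
E
```

```text
3.325 [499.96260349 138.06652775 150.0554556 ]
key_grip [(0.94, [363.0, 137.6, 7.7]), (0.77, [316.4, 292.7, 8.5]), (0.74, [529.0, 137.1, 8.9])]
key_bar [(0.63, [373.9, 93.3, 8.9]), (0.55, [573.3, 135.4, 7.4])]
3.825 [468.82968704 170.79579775 109.23256994]
key_grip [(0.84, [364.1, 135.1, 6.5]), (0.71, [529.1, 139.1, 11.5]), (0.59, [316.4, 291.6, 7.5])]
key_bar [(0.87, [272.6, 300.9, 8.7]), (0.85, [370.8, 91.9, 7.8]), (0.64, [572.2, 137.1, 7.8])]
3.975
```

View pics/k1.png

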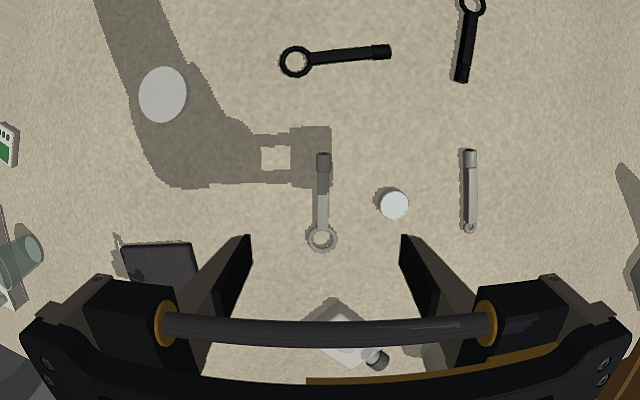

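View pics/k2.png

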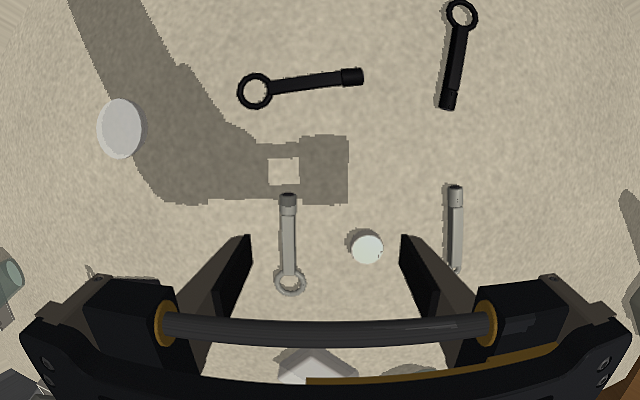

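```bash
python3 - <<'E'
import cv2
a=cv2.imread("pics/k1.png")[140:260,280:370];b=cv2.imread("pics/k2.png")[180:300,245:335]
f=lambda x:cv2.resize(x,None,fx=4.4,fy=4.4,interpolation=cv2.INTER_CUBIC)
cv2.imwrite("pics/k12.png",cv2.hconcat([f(a),f(b)]))
E
```

```text
(no output)
```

View pics/k12.png

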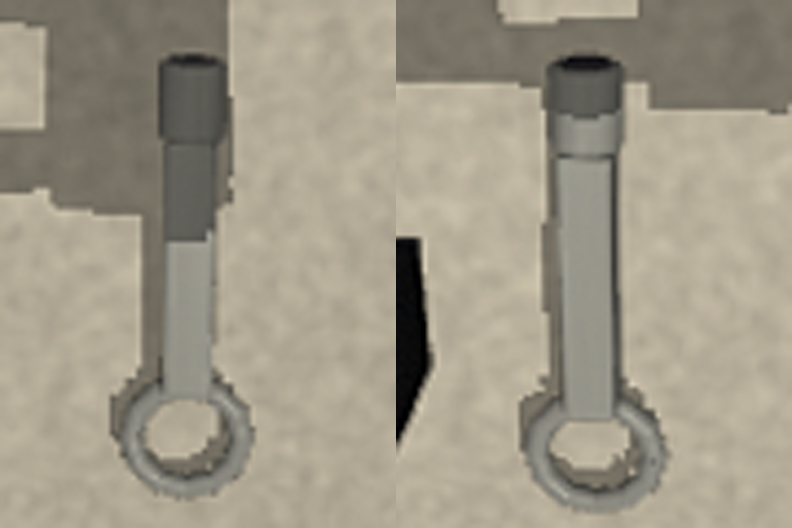

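```bash
python3 - <<'E'
from h import *
c1=pickle.load(open("k1.pkl","rb"));c2=pickle.load(open("k2.pkl","rb"))
for n,a,b in (("eye",(322.5,238.2),(290,281.4)),("shaft_front_top",(322.7,230.2),(288.6,274.8)),("shaft_back",(323.2,172),(288.2,215.7))):
    x,e=tri([rayw(c1,a),rayw(c2,b)]);z=8 if n=="eye" else 16
    print(n,np.round(x,1),np.round(e,1),np.round(atz(rayw(c1,a),z),1),np.round(atz(rayw(c2,b),z),1))
E
```

```text
eye [555.9 135.3   8.1] [0.3 0.3] [556.1 135.5   8. ] [555.8 135.1   8. ]
shaft_front_top [542.4 135.6  17.5] [0.3 0.3] [543.2 135.8  16. ] [543.  135.1  16. ]
shaft_back [481.  136.8  14.6] [0.6 0.6] [480.3 136.3  16. ] [480.9 137.4  16. ]
```

The key is well fixed: eye at (556,135.4), grip at (528,135.8), height 8 mm and yaw about -0.02. The shaft ends match the stated sizes. Next I'll look at the hook with empty fingers from two places.

```bash
python3 - <<'E'
from h import *
for n,p in (("hA",[600,90,230]),("hB",[600,-60,350])):
    robot.movep(p,rv(0)); robot.hold(0.15)
    ci,im=shot(n); print(n,robot.observe()["t"],robot.observe()["tcp_pos"])
    for k in("hook_mid","hook_nose","stand"): print(k,[(round(d["confidence"],2),np.round(world(ci,d["at"]),1).tolist()) for d in viewer.pinpoint(k,"wrist")][:4])
E
```

```text
hA 4.975 [598.5784537   91.27957306 228.78048901]
hook_mid [(0.95, [606.4, -72.3, 192.5])]
hook_nose [(0.7, [592.3, -75.9, 189.0])]
stand [(0.75, [649.7, -71.9, -2.1])]
hB 6.1167 [599.73424392 -57.85179712 348.41660418]
hook_mid [(0.72, [606.1, -73.7, 191.1])]
hook_nose [(0.72, [593.8, -78.5, 191.4])]
stand [(0.8, [648.0, -69.7, -0.5])]
```

View pics/hA.png

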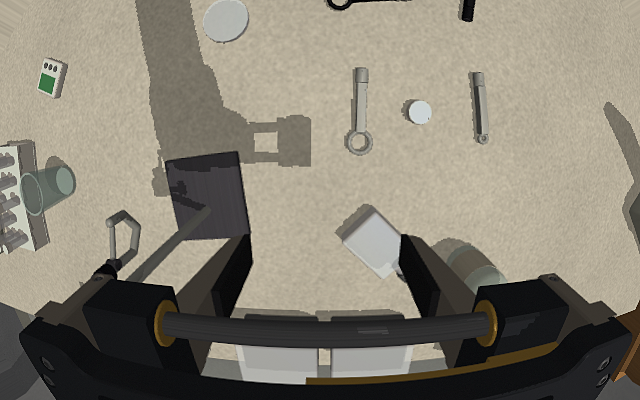

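View pics/hB.png

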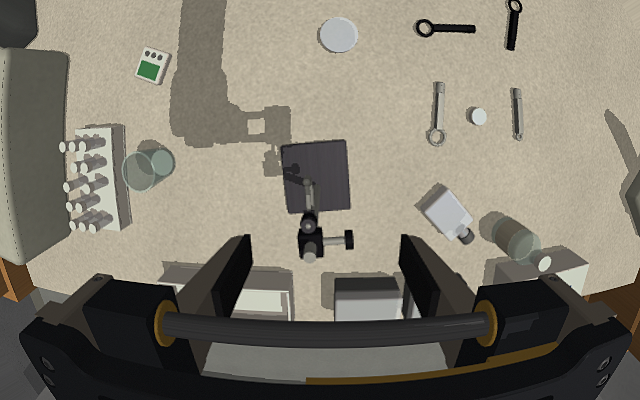

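```bash
python3 - <<'E'
import cv2
f=lambda x:cv2.resize(x,(400,500),interpolation=cv2.INTER_CUBIC)
a=cv2.imread("pics/hA.png")[195:295,85:165];b=cv2.imread("pics/hB.png")[170:270,280:360]
cv2.imwrite("pics/hAB.png",cv2.hconcat([f(a),f(b)]))
E
```

```text
(no output)
```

View pics/hAB.png

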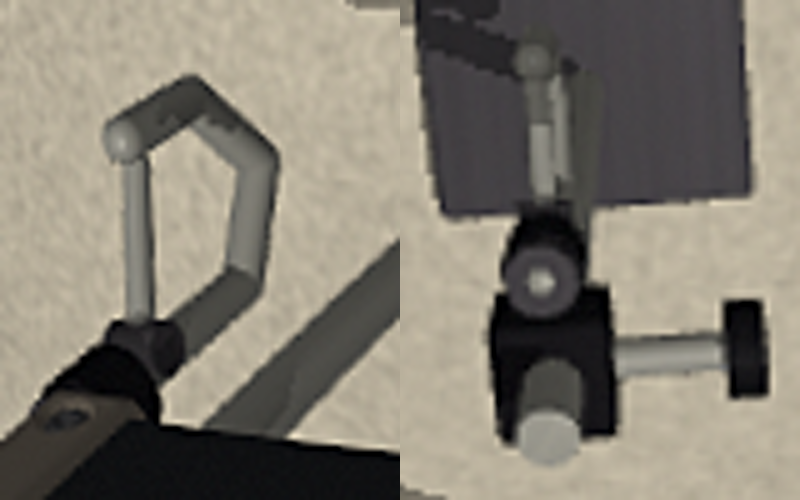

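```bash
python3 - <<'E'
from h import *
c1=pickle.load(open("hA.pkl","rb"));c2=pickle.load(open("hB.pkl","rb"))
x,e=tri([rayw(c1,(109.4,223.0)),rayw(c2,(307,182))]);print("nose sphere",np.round(x,1),np.round(e,2))
rod=atz(rayw(c2,(309.8,257.6)),270);print("rod",np.round(rod,1))
# V bottom middle lower corner in A (192,75): 
# base corners in B at z=14
for p in ((281.5,146.5),(347,140.5),(349.8,208.5),(288.5,213)): print(np.round(atz(rayw(c2,p),14),1))
d=rod-x; print("yaw",np.arctan2(d[1],d[0]),np.hypot(d[0],d[1]))
# shank/mount top in B
m=rayw(c2,(308,226.6)); print("mount top at nose+34:",np.round(atz(m,x[2]+38),1))
# fixed cams: predicted nose pixel
for n in("top","scene"):
    ci=viewer.camera_info(n);q=ci["R"]@x+ci["t"];q=ci["camera_matrix"]@q;print(n,np.round(q[:2]/q[2],1))
t=viewer.read_camera("scene");cv2.imwrite("pics/s2.png",cv2.resize(t[150:270,230:330],None,fx=5,fy=5,interpolation=cv2.INTER_CUBIC)[:,:,::-1])
t=viewer.read_camera("top");cv2.imwrite("pics/t2.png",cv2.resize(t[110:210,310:390],None,fx=5,fy=5,interpolation=cv2.INTER_CUBIC)[:,:,::-1])
E
```

```text
nose sphere [590.3 -75.6 213.3] [0.19 0.19]
rod [646.2 -70.9 270. ]
[ 578. -129.   14.]
[568.1 -21.6  14. ]
[684.7 -14.4  14. ]
[ 693.4 -120.3   14. ]
yaw 0.08502868092676352 56.09251410555789
mount top at nose+34: [623.5 -73.  251.3]
top [350.7 161. ]
scene [286.1 182.1]
```

View pics/s2.png

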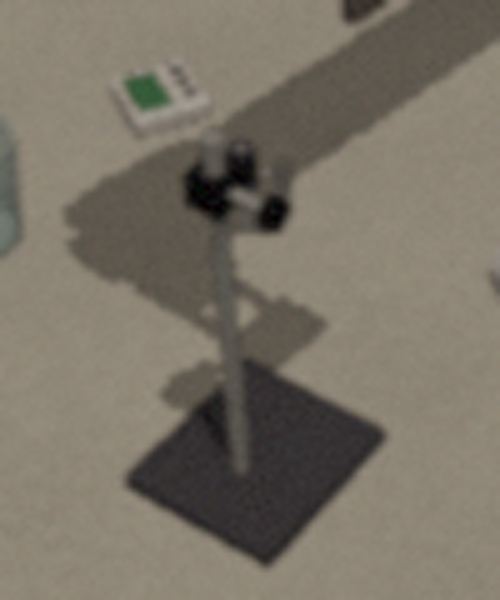

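All checks agree. The nose dome centre is at (590.3,-75.6,213.3), so its top is at about 217 mm. The nose-to-rod distance is 56.1 mm (56 expected) and the stand yaw is about 0.08. Now I'll grasp the key with the jaws partly open, to clear the screw cap.

```bash
python3 - <<'E'
from h import *
yk=-0.02
robot.movep([528,135.8,90],rv(yk)); grip(0.42,35)
robot.hold(0.2); o=robot.observe(); print(o["t"],o["tcp_pos"],o["contact_force"])
robot.servo_line([528,135.8,30],feed=100); robot.servo_line([528,135.8,4],feed=40); robot.hold(0.2)
o=robot.observe(); print(o["t"],o["tcp_pos"],o["contact_force"],o["grip_width"])
shot("g0")
grip(0.0,35); robot.hold(0.1)
o=robot.observe(); print(o["t"],o["tcp_pos"],o["contact_force"],o["grip_width"]*92)
shot("g1")
E
```

```text
8.725 [527.99991259 135.8235028   90.00935067] [ 0.11253645  0.91676507 -0.67646587]
10.475 [528.18033451 135.87146259   4.24413849] [-0.70712156 -0.4296489  -0.21725515] 0.4208363276252055
11.1417 [527.98756004 135.7704727    4.00749002] [ 0.31431295 -0.42318922  0.91590517] 11.58381029461155
```

View pics/g1.png

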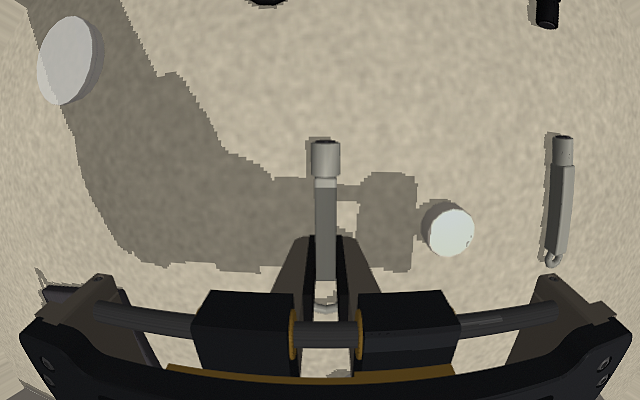

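```bash
python3 - <<'E'
from h import *
y=0.08
robot.servo_line([528,135.8,60],feed=100)
robot.movep([505,-82.4,250],rv(y)); robot.hold(0.2)
o=robot.observe(); print(o["t"],o["tcp_pos"],o["contact_force"],o["grip_width"]*92)
robot.servo_line([562.4,-77.8,246],feed=80); robot.hold(0.4)
fs=[]
for i in range(10): robot.hold(0.02); fs.append(robot.observe()["contact_force"])
print(np.mean(fs,0),np.std(fs,0))
o=robot.observe(); print(o["t"],o["tcp_pos"])
shot("n0")
for n in("top","scene"):
    im=viewer.read_camera(n); cv2.imwrite(f"pics/n0{n}.png",im[:,:,::-1])
ims=[cv2.imread("pics/n0top.png")[120:220,310:410],cv2.imread("pics/n0scene.png")[130:230,240:340]]
cv2.imwrite("pics/n0c.png",cv2.hconcat([cv2.resize(i,None,fx=4,fy=4,interpolation=cv2.INTER_CUBIC) for i in ims]))
E
```

```text
13.2167 [504.83958001 -81.11759085 248.88745219] [ 0.87546573  0.34590911 -1.0600649 ] 11.912812834995142
[-0.13389617 -0.20270925 -1.20962187] [0.42986785 0.44825571 0.37140294]
14.6583 [562.38386236 -77.783485   246.05235976]
```

View pics/n0.png

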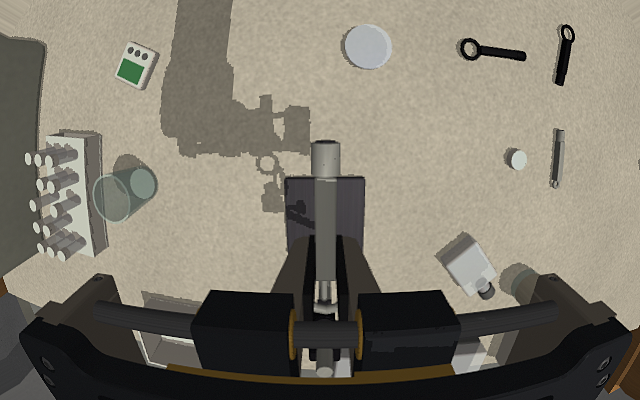

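View pics/n0c.png

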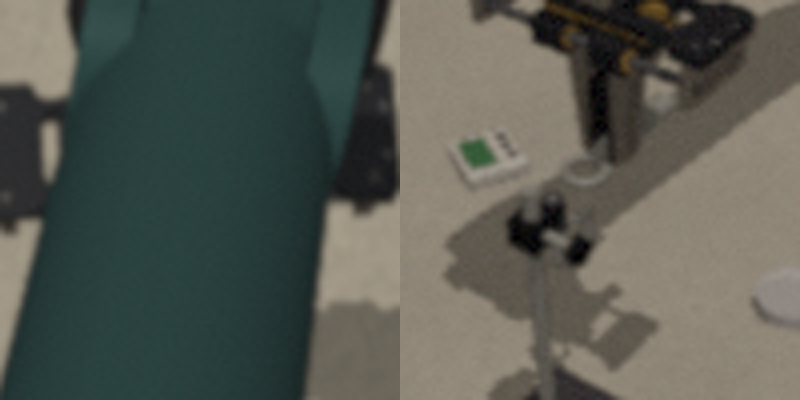

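Base Fz is -1.2 N, which is the key's weight. In the scene crop the ring is at (586,172), above the nose, and level. I'll press down in small steps and watch the force.

```bash
cat > desc.py <<'E'
from h import *
def f(n=6,dt=0.015):
    a=[]
    for i in range(n): robot.hold(dt); a.append(robot.observe()["contact_force"])
    return np.mean(a,0)
def descend(x,y,z0,z1,step,base,lim):
    z=z0
    while z>z1:
        z=max(z-step,z1); robot.servo_line([x,y,z],feed=25); F=f()-base
        o=robot.observe(); print(round(o["t"],2),round(z,1),"act",np.round(o["tcp_pos"],1),"F",np.round(F,1))
        if F[2]>lim or np.hypot(F[0],F[1])>5: 
            print("STOP"); break
    return z
E
python3 - <<'E'
from desc import *
b=np.array([-.13,-.2,-1.21])
robot.servo_line([562.4,-77.8,224],feed=60)
descend(562.4,-77.8,224,204,1.5,b,4.8)
shot("n1"); im=viewer.read_camera("scene")
cv2.imwrite("pics/n1c.png",cv2.resize(im[130:230,240:340],None,fx=5,fy=5,interpolation=cv2.INTER_CUBIC)[:,:,::-1])
E
```

```text
15.68 222.5 act [562.5 -77.8 222.7] F [ 0.1  0.  -0.1]
16.02 221.0 act [562.4 -77.8 221. ] F [ 0.5  0.2 -0. ]
16.38 219.5 act [562.4 -77.8 219.5] F [ 0.2  0.1 -0.5]
16.73 218.0 act [562.4 -77.8 218. ] F [ 0.2  0.3 -0.4]
17.07 216.5 act [562.5 -77.8 216.7] F [-0.7  0.4  2. ]
17.43 215.0 act [562.5 -77.7 215. ] F [-0.1  0.5  2.2]
17.77 213.5 act [562.2 -77.8 213.3] F [-0.7  0.6  2.1]
18.12 212.0 act [562.1 -77.8 211.8] F [-1.3  0.2  2.1]
18.48 210.5 act [562.2 -77.8 210.4] F [-1.   0.4  2.3]
18.82 209.0 act [562.2 -77.8 208.9] F [-1.4  0.3  1.7]
19.18 207.5 act [562.2 -77.8 207.3] F [-1.6  0.7  1.6]
19.52 206.0 act [562.2 -77.8 205.9] F [-1.5  0.6  1.5]
19.88 204.5 act [562.2 -77.8 204.4] F [-1.8  0.4  1. ]
20.23 204 act [562.4 -77.8 204. ] F [-1.2  0.6  1.8]
```

View pics/n1c.png

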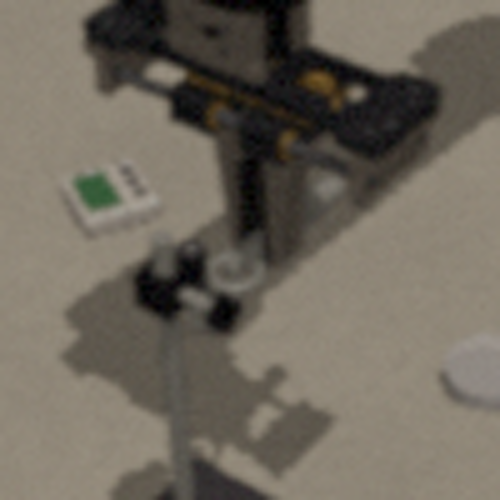

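First touch came at TCP z ≈ 217.2, and the gate is swinging at about 2 N. I'll continue down.

```bash
python3 - <<'E'
from desc import *
b=np.array([-.13,-.2,-1.21])
descend(562.4,-77.8,204,196,1.5,b,4.8)
descend(562.4,-77.8,196,190,1,b,4.5)
E
```

```text
20.68 202.5 act [562.2 -77.8 202.3] F [-1.8  0.7  1.1]
21.02 201.0 act [562.2 -77.8 200.9] F [-1.7  0.3  0.9]
21.38 199.5 act [562.3 -77.8 199.4] F [-2.   0.4  1.3]
21.73 198.0 act [562.3 -77.8 197.9] F [-1.8  0.3  0.7]
22.07 196.5 act [562.2 -77.8 196.4] F [-1.9  0.7  1.1]
22.43 196 act [562.5 -77.8 196.1] F [-1.5  0.5  1. ]
22.77 195 act [562.2 -77.8 194.8] F [-1.7  0.2  0.9]
23.12 194 act [562.2 -77.8 193.9] F [-1.7  0.3  0.7]
23.48 193 act [562.1 -77.8 192.8] F [-2.4  0.3 -0.5]
23.82 192 act [562.2 -77.7 191.9] F [-2.3  0.4 -0.4]
24.18 191 act [562.  -77.9 190.7] F [-2.6 -0.1 -1.1]
24.52 190 act [563.5 -77.9 190.6] F [0.1 0.  0.2]
```

```bash
python3 - <<'E'
from desc import *
b=np.array([-.13,-.2,-1.21])
descend(562.4,-77.8,190,188.6,0.7,b,2.5)
ci,im=shot("n2"); im2=viewer.read_camera("scene")
a=cv2.resize(im[220:390,260:390],(460,600),interpolation=cv2.INTER_CUBIC);c=cv2.resize(im2[170:210,270:310],(340,340),interpolation=cv2.INTER_CUBIC)
c=cv2.copyMakeBorder(c,0,260,0,0,cv2.BORDER_CONSTANT)
cv2.imwrite("pics/n2c.png",cv2.hconcat([a,c])[:,:,::-1])
E
```

```text
24.88 189.3 act [562.5 -77.8 189.4] F [ 0.2 -0.1  0.1]
25.23 188.6 act [562.4 -77.8 188.6] F [ 0.1 -0.  -0.5]
25.57 188.6 act [562.4 -77.8 188.6] F [ 0.2 -0.1 -0.5]
```

View pics/n2c.png

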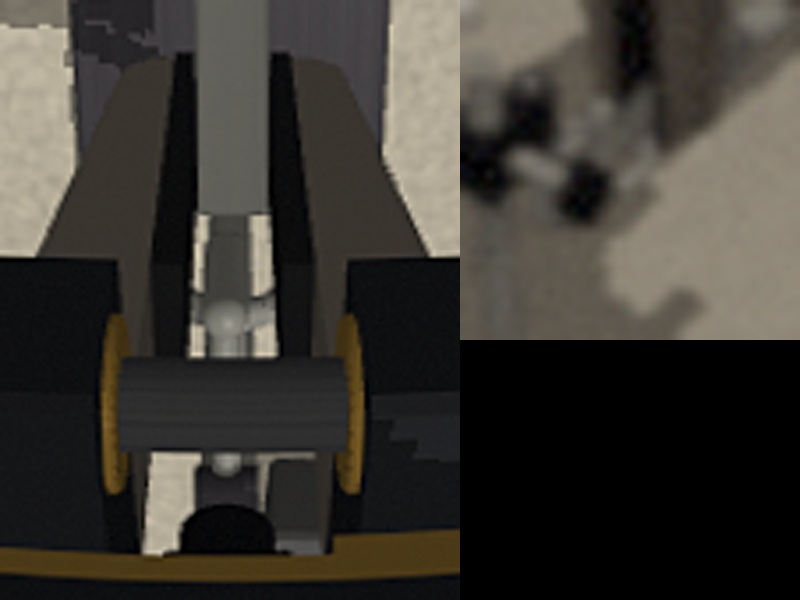

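The force on the key is now zero in all axes. The nose dome shows inside the eye at (228,320) in the crop. I'll release and back off towards -x.

```bash
python3 - <<'E'
from desc import *
grip(0.5,10); robot.hold(0.8)
o=robot.observe(); print(o["t"],o["contact_force"],o["grip_width"])
robot.servo_line([482.6,-84.2,190],feed=80)
robot.servo_line([482.6,-84.2,300],feed=150)
robot.movep([600,90,230],rv(0)); robot.hold(0.3)
ci,im=shot("e1"); print(robot.observe()["t"])
cv2.imwrite("pics/e1c.png",cv2.resize(im[170:295,75:175],None,fx=4.6,fy=4.6,interpolation=cv2.INTER_CUBIC)[:,:,::-1])
im2=viewer.read_camera("top");cv2.imwrite("pics/e1t.png",im2[:,:,::-1])
im2=viewer.read_camera("scene");cv2.imwrite("pics/e1s.png",cv2.resize(im2[130:330,220:460],None,fx=3,fy=3,interpolation=cv2.INTER_CUBIC)[:,:,::-1])
E
```

```text
27.1333 [ 0.48255111 -0.71812398 -0.54027448] 0.4994122946462448
30.4083
```

View pics/e1c.png

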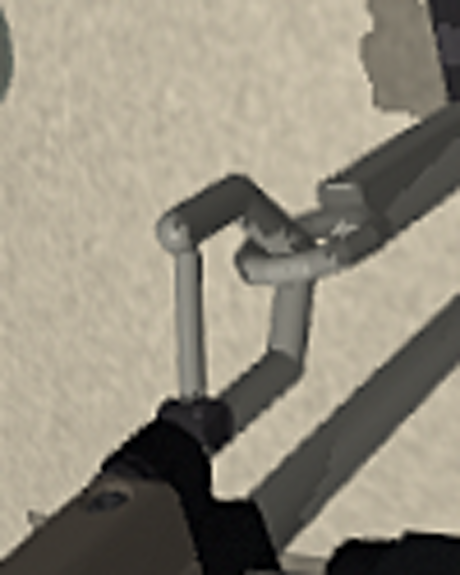

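View pics/e1s.png

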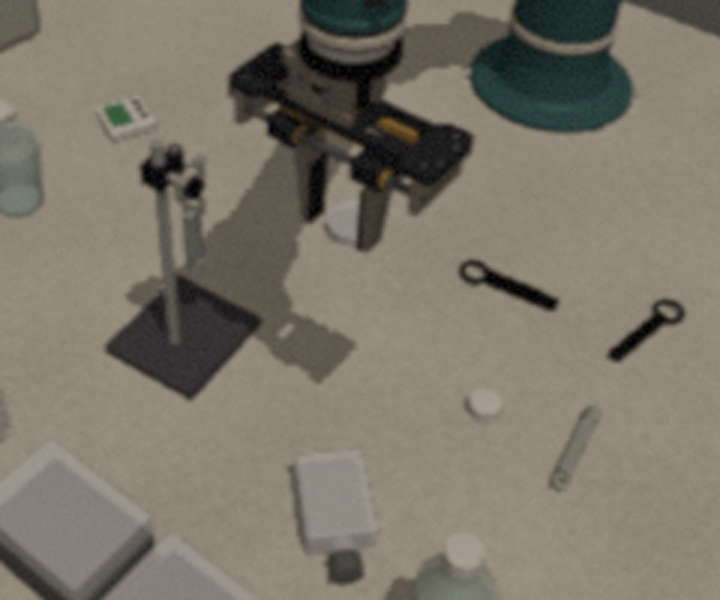

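View pics/e1t.png

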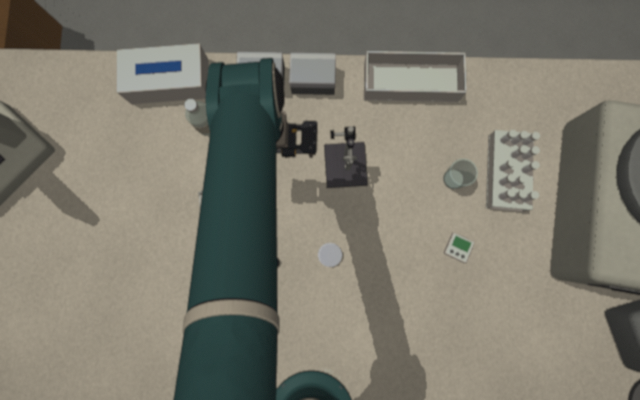

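The key hangs from the V with its bar inside, and the gate is shut from nose (175,232) to shank (190,400). I'll let any swing settle, check that the key is still and the nose height is unchanged, then hand in.

```bash
python3 - <<'E'
from h import *
robot.hold(2.0)
ca=viewer.camera_info("wrist"); a=viewer.read_camera("wrist"); robot.hold(0.6); b=viewer.read_camera("wrist")
d=np.abs(a[170:295,75:240].astype(int)-b[170:295,75:240]).max(2); print("moved px",(d>40).sum())
X=np.array([590.3,-75.6,213.3]);q=ca["R"]@X+ca["t"];th=np.arctan2(np.hypot(q[0],q[1]),q[2]);K=ca["camera_matrix"]
print("pred nose px",np.array([K[0][2],K[1][2]])+K[0][0]*th*q[:2]/np.hypot(q[0],q[1]))
cv2.imwrite("pics/f1c.png",cv2.resize(a[170:295,75:235],None,fx=4.6,fy=4.6,interpolation=cv2.INTER_CUBIC)[:,:,::-1])
print(robot.observe()["t"])
E
```

```text
moved px 0
pred nose px [111.29582659 220.44491893]
33.2083
```

View pics/f1c.png

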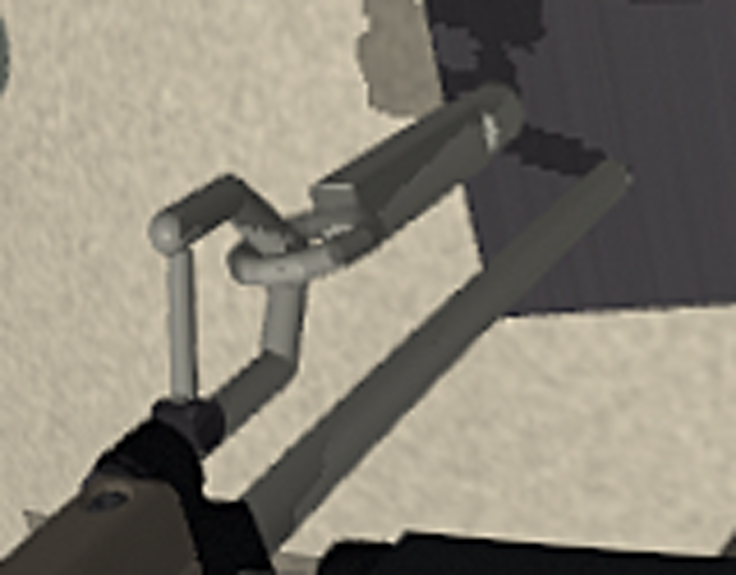

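```bash
python3 -c "
from cell import robot
robot.job_done(); print(robot.observe()['t'])"
```

```text
the job is handed in; nothing more can be done
the job is handed in; nothing more can be done
```

The rotor key (the bare steel one with the large eye) now hangs freely from the snap hook with the gate shut behind it. I handed the job in at about 33 s of the 54 s allowed.

- **Pressing in:** the eye first touched the gate at tool height (TCP z) 217.2 mm. The upward push peaked at about 2.3 N, well under the mount's 5.5 N. The gate sprang shut about 26.6 mm further down, at the edge of the stated 20–26 mm, and the force then fell to zero.
- **Last checks:** in the final wrist picture the gate runs closed from nose to shank. The key's bar rests in the V bottom. Two pictures 0.6 s apart showed no movement.
- **Mount:** the nose appeared where my first measurement predicts, about (111.4, 220.4), so the mount is at rest.
- **Other things:** the small key, cap, dish, flask and timer looked undisturbed in the scene and top pictures taken after release.
- **Failed or disagreeing checks:** none failed, apart from the small gate depth difference above. The hook's yaw estimates ran from 0.06 to 0.085 rad; I used 0.08.

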